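# Draw the clamp in on the gearbox housing

## Task

One of the two holding frames on the bench has a gearbox housing in it. Swing the bar of that frame's turnbuckle from the side where it leans now, up and over to the far side until it stops, so that both red jaws draw in on the housing. Leave the empty frame's bar where it is, and let go.

Things in the scene. Friction and masses are not known exactly. Their poses are not given: they have to be found in the camera images.
- clamp_sleeve (a joint): turn (rad) of the steel turnbuckle body, 108 mm long, of the frame with the housing, about its level axis: 0 to 0.35 at the start, stop at 1.92. Its 12 mm bar leans 0.96 rad from vertical to the frame's -x at 0, is upright at 0.96, leans 0.96 rad to +x at 1.92. It is stiff (about 2 to 3 N at the grip), stays where it is left and draws each jaw in 5.5 mm per rad (quick thread)
- clamp_grip (a point): centre of the black roller grip (26 mm across, 40 mm long, level, along the frame's y, flat ends, turns freely on its pin) at the end of that bar, 100 mm from the turnbuckle's axis; 192 mm above the bench at joint 0 and 1.92, 235 mm when the bar is upright. Nothing stands within 40 mm beside it
- clamp_axis (a point): fixed point on the axis, mid-frame, 135 mm above the bench; y level along the turnbuckle, x level across it (the bar swings from -x to +x, +x within 0.4 rad of straight away from the robot's front), z up. Frame: base 130 x 250 mm (x, y), two red jaws 155 mm high some 80 mm either side along y; between them, under the turnbuckle, an aluminium housing 120 mm long, 90 mm across
- spare_grip (a point): centre of the like roller grip on the bar of the other frame, which is the same but empty (no housing between its jaws); not to be moved

How it is judged:
By the outcome, as a careful person would: the job done as asked, in the order asked, and still so for the second after the job is handed in, with the robot touching nothing.
It also fails if it takes over 32 s, if anything falls off the work surface, if the arm or the gripper's body presses on something with over 40 N, if the wrist force passes 120 N, or if a joint passes its speed limit or range.

## Robot

A 6-joint arm with a two-finger parallel gripper is mounted at the origin on the work surface. World frame = base frame: x ahead of the robot, y to its left, z up, the work surface at z = 0. Lengths are in m, angles in rad, forces in N, time in s.
With the tool pointing down it reaches from about 0.25 to 0.725 m from the base axis. Payload 4 kg.
Tool frame: the origin (TCP) lies at the very end of the fingers, on their centre line; the grasp point (between the pads) lies 19 mm behind it; z points along the fingers, y is the line along which they close (so a half turn about z gives the same grasp; the last joint's range is limited). The gripper opens to 85 mm and grips with 20 to 120 N. Pads are 22 mm wide; open, the fingers measure 114 mm over their backs; the gripper's body (76 mm by 85 mm) begins 54 mm behind the grasp point. The pads swing forward as they close: fully open they stand 13 mm farther back than shut.
Start: joints at [1.299, 0.241, 0.005, 1.335, 0, 1.571], TCP at [0.134, 0.482, 0.211] pointing down, gripper open.
Joint ranges: [-2.72, 2.72], [-1.05, 1.87], [-1.09, 1.28], [-1.99, 2.15], [-1.42, 1.44], [-3.14, 3.14]. Speed limits (rad/s): [2.79, 2.79, 3.14, 3.14, 3.14, 3.14].

## Interface

Orientations are given as a unit quaternion [x, y, z, w].
In Python, from plant import arm gives the robot as it stands. The module is installed in compiled form; this text tells all that it offers. Calls block until the motion is done:
- arm.move_to(position, orientation): joint-space move of the TCP to a pose.
- arm.servo_line(position, rotation=None, speed=0.15, max_force=None): straight line of the TCP; rotation=None keeps the orientation; speed is the mean speed in m/s. With max_force (N) it stops when the force on the tool has changed by that much, and returns True; else False.
- arm.movej(angles): joint-space move.
- arm.open() and arm.grab(grip_force=None): open the fingers fully, or close them until they stop; grip_force is the grip in N (None keeps the last).
- arm.wait(seconds).
- arm.solve_ik(position, orientation): joint angles nearest the present ones, or None.
- arm.read_camera(name): name is "side" or "top"; returns a dict with "image" (480x640x3 uint8, red, green, blue), "depth" (480x640 float32, m along the optical axis (not along the pixel's ray), 0 where there is no reading), "fov_y" (degrees; the focal length in pixels is half the picture's height over the tangent of half this angle, whatever the lens; pixels are square), "cx", "cy" (the principal point, pixels), "extrinsics" (4x4, takes a point from world to camera coordinates). Camera axes: x right, y up, looking along -z (the intrinsics and any distortion apply to the point x, -y, -z); pixel columns grow to the right and rows downward; lengths in m; the calibration is good to about 2 mm. A picture is of the moment at which its call begins.
A pose or a line that the arm cannot do raises arm.Unreachable and nothing moves.
- arm.close_job(): hands the job in; it is judged then, once.
Trained networks look in the newest picture that a camera, given by its name, has taken for a name from the list of things; names that differ only in an ending like _2 or _b are one class to them, and where a whole thing is asked for, a point or a joint stands for the part that bears it (a point fixed in the world has none). Each returns a list of dicts, best first, with "conf" (0 to 1); they miss things now and then, are a little off and sometimes report something else, mostly with a low value. They report only what shows in the picture. A call takes as long as a camera call.
- arm.find_in(camera, label): "rect" ([left, top, right, bottom] in pixels, round what is visible of it).
- arm.spot_point(camera, label): "position" ([row, column] in pixels: a listed point, or the origin of a listed thing).
Readings, each from a call of its own:
- arm.get_time(): time.
- arm.get_joint_positions(): joint angles.
- arm.get_dq(): joint speeds.
- arm.get_tau(): joint torques, N m.
- arm.get_tcp_pos(): TCP position.
- arm.get_ee_rot(): TCP orientation.
- arm.get_force(): force on the tool from outside, world axes, zero at the start.
- arm.get_torque(): the same for the moment, N m.
- arm.get_opening(): opening from 0.0 (shut) to 1.0 (fully open).
- arm.get_grasp_force(): force on a finger pad.
Only numpy, scipy, OpenCV 4.12 (cv2) and the standard library are available. Lean on these libraries where they do the work, as an engineer would, in place of code of your own. Each camera call takes 0.05 s, during which the arm holds its last target. There are 200 camera calls.

## Working session

There is one attempt and no reset: what is moved stays moved. The work goes in short steps, each a Python script; the robot and the scene stay as the last script left them, time stands still between calls to the robot, and variables do not carry over. Pictures are saved under pics/ and viewed, at most 10 in all, crops included, and the job is handed in when it is done.

```bash
mkdir -p pics; cat > h.py <<'E'
import numpy as np, cv2
from plant import arm
def cam(n):
    c=arm.read_camera(n); c['f']=240/np.tan(np.radians(c['fov_y'])/2); return c
def world(c,r,col,d=None):
    if d is None:
        p=c['depth'][int(r)-2:int(r)+3,int(col)-2:int(col)+3]; p=p[p>0]; d=np.median(p) if p.size else np.nan
    p=np.array([(col-c['cx'])/c['f']*d,-(r-c['cy'])/c['f']*d,-d,1])
    return (np.linalg.inv(c['extrinsics'])@p)[:3]
def save(c,n): cv2.imwrite('pics/'+n,c['image'][:,:,::-1])
E
python3 - <<'E'
from h import *
np.set_printoptions(precision=3,suppress=True)
for n in('top','side'):
    c=cam(n); save(c,n+'0.png'); print(n,{k:c[k] for k in c if k not in('image','depth','extrinsics')}, np.linalg.inv(c['extrinsics'])[:3])
    for l in('clamp_grip','spare_grip','clamp_axis'):
        for d in arm.spot_point(n,l)[:3]: print(l,d,world(c,*d['position']))
    for d in arm.find_in(n,'clamp_sleeve')[:3]:print(d)
print(arm.get_time())
E
```

```text
top {'fov_y': 48.848471266526296, 'cx': 318.90475551576304, 'cy': 237.2902442128453, 'f': np.float64(528.4827458587333)} [[ 0.01   0.995 -0.096  0.433]
 [-0.999  0.013  0.032  0.002]
 [ 0.033  0.096  0.995  1.036]]
clamp_grip {'position': [252.7, 446.2], 'conf': 0.61} [ 0.491 -0.228  0.207]
spare_grip {'position': [274.7, 148.5], 'conf': 0.61} [0.451 0.234 0.221]
spare_grip {'position': [253.0, 444.1], 'conf': 0.22} [ 0.491 -0.224  0.207]
clamp_axis {'position': [212.1, 419.4], 'conf': 0.79} [ 0.564 -0.198  0.151]
{'rect': [389.1, 192.9, 458.7, 263.8], 'conf': 0.82}
side {'fov_y': 52.60246508195688, 'cx': 320.4654029578691, 'cy': 240.53399537424536, 'f': np.float64(485.576800807153)} [[ 0.986  0.108 -0.124  0.406]
 [-0.164  0.615 -0.771 -0.658]
 [-0.008  0.781  0.624  0.722]]
clamp_grip {'position': [341.0, 334.8], 'conf': 0.62} [ 0.491 -0.239  0.207]
spare_grip {'position': [163.4, 272.5], 'conf': 0.88} [0.449 0.229 0.221]
clamp_axis {'position': [345.1, 376.5], 'conf': 0.84} [ 0.56  -0.211  0.15 ]
{'rect': [317.5, 315.9, 410.9, 382.0], 'conf': 0.72}
0.5
```

View pics/top0.png

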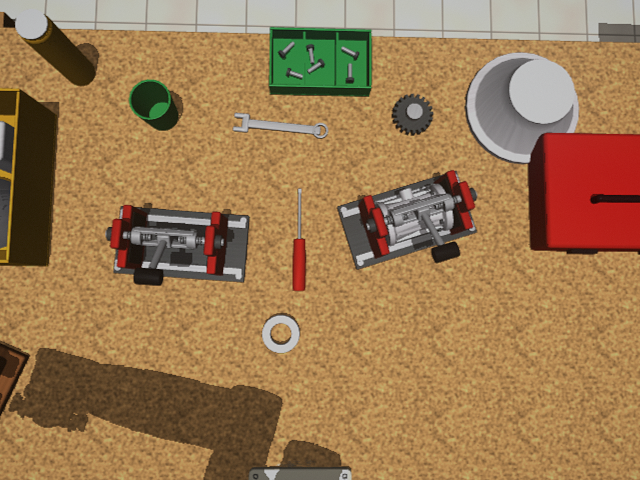

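View pics/side0.png

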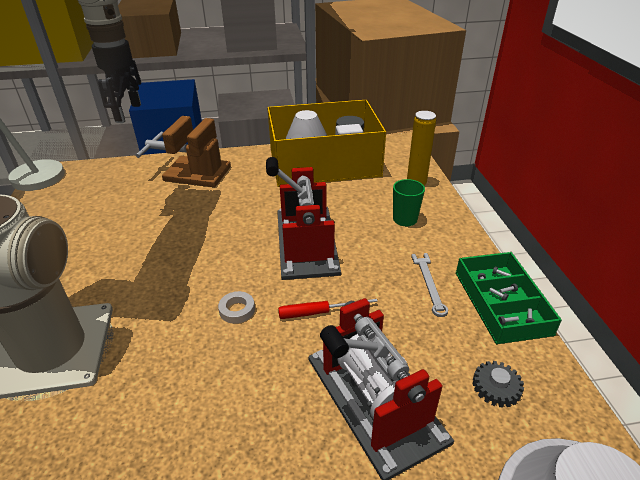

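The right-hand frame (top image sleeve ≈(420,210), grip ≈(446,252)) holds the housing; the left frame with its grip at ≈(148,275) is empty. I'll refine the grip pose from depth, and grasp the roller by its flat ends (along the frame's y).

```bash
python3 - <<'E'
from h import *
np.set_printoptions(precision=4,suppress=True)
def cloud(c):
    v,u=np.mgrid[:480,:640]; d=c['depth']
    P=np.stack([(u-c['cx'])/c['f']*d,-(v-c['cy'])/c['f']*d,-d,np.ones_like(d)],-1)
    return (P@np.linalg.inv(c['extrinsics']).T)[...,:3]
for n in('top','side'):
    c=cam(n); W=cloud(c); I=c['image'].astype(int); ok=c['depth']>0
    near=np.hypot(W[...,0]-.49,W[...,1]+.23)<.045
    m=ok&near&(W[...,2]>.165)&(I.max(2)<75)
    p=W[m]; q=p[:,:2]; cc,(w,h),a=cv2.minAreaRect(q.astype(np.float32)); print(n,'grip',len(p),cc,w,h,a,'zmax',np.percentile(p[:,2],[50,98]))
    red=ok&(I[...,0]>110)&(I[...,1]<60)&(W[...,2]>.1)&(W[...,2]<.17)&(np.hypot(W[...,0]-.56,W[...,1]+.2)<.14)
    p=W[red]; t=p[p[:,2]>.145]; _,lab,ce=cv2.kmeans(t[:,:2].astype(np.float32),2,None,(3,50,1e-5),5,0)
    print('jaws',ce,len(t)); d=ce[0]-ce[1]; d*=np.sign(d[1]); print('yaw',np.arctan2(-d[0],d[1]),'mid',ce.mean(0))
    b=cv2.minAreaRect(t[:,:2].astype(np.float32)); print(b)
    if n=='top':
        g=ok&(W[...,1]<-.33)&(W[...,1]>-.5)&(W[...,0]>.4)&(W[...,0]<.7)&(W[...,2]>.03); print('box z',W[g][:,2].max(),'ymax',W[g][:,1].max())
E
```

```text
top grip 429 (0.5066156387329102, -0.223819762468338) 0.051883380860090256 0.04057616367936134 17.296920776367188 zmax [0.2047 0.2095]
jaws [[ 0.5459 -0.1294]
 [ 0.594  -0.2785]] 424
yaw 0.31186032 mid [ 0.57   -0.2039]
((0.5703098177909851, -0.20393106341362), (0.048026129603385925, 0.1705034077167511), 17.576072692871094)
box z 0.08643170532511801 ymax -0.44658967657458964
side grip 605 (0.5051540732383728, -0.22634106874465942) 0.053209416568279266 0.041450802236795425 16.737531661987305 zmax [0.2037 0.2087]
jaws [[ 0.5919 -0.2811]
 [ 0.5441 -0.132 ]] 512
yaw 0.3104493 mid [ 0.568  -0.2065]
((0.5684829354286194, -0.20522135496139526), (0.047415755689144135, 0.17268289625644684), 17.557079315185547)
```

```bash
cat >> h.py <<'E'
from scipy.spatial.transform import Rotation as R
yaw=.307; xf=np.array([np.cos(yaw),np.sin(yaw),0]); yf=np.array([-xf[1],xf[0],0]); A=np.array([.569,-.205,.135])
def tcp(lean,r=.1,off=.021): return A+xf*r*np.sin(lean)+np.array([0,0,r*np.cos(lean)-off])   # lean<0: -x side
Q=[R.from_matrix(np.c_[np.cross(s*yf,[0,0,-1]),s*yf,[0,0,-1]]).as_quat() for s in(1,-1)]
E
python3 - <<'E'
from h import *
np.set_printoptions(precision=3,suppress=True)
p=arm.get_tcp_pos(); arm.servo_line([p[0],p[1],.36],speed=.25)
S=[(arm.solve_ik(tcp(-.92)+[0,0,.1],q),arm.solve_ik(tcp(.98),q)) for q in Q]; print(S)
i=min((i for i in(0,1) if S[i][0] is not None and S[i][1] is not None),key=lambda i:abs(S[i][0][5])); print(i)
arm.move_to(tcp(-.92)+[0,0,.15],Q[i])
print(arm.servo_line(tcp(-.92),speed=.1,max_force=8),arm.get_tcp_pos(),tcp(-.92),arm.get_force(),arm.get_time())
save(cam('side'),'side1.png'); save(cam('top'),'top1.png')
cv2.imwrite('pics/c1.png',np.hstack([cv2.resize(cv2.imread('pics/side1.png')[220:440,230:450],(400,400)),cv2.resize(cv2.imread('pics/top1.png')[130:330,320:520],(400,400))]))
E
```

```text
[(array([-0.435,  0.314,  0.269,  1.526,  0.   , -0.742]), array([-0.271,  0.614,  0.469,  1.426,  0.   , -0.578])), (array([-0.435,  0.314,  0.269,  1.526,  0.   ,  2.4  ]), array([-0.271,  0.614,  0.469,  1.426,  0.   ,  2.564]))]
0
False [ 0.494 -0.229  0.175] [ 0.493 -0.229  0.175] [ 0.186 -0.132 -0.372] 5.8083
```

View pics/c1.png

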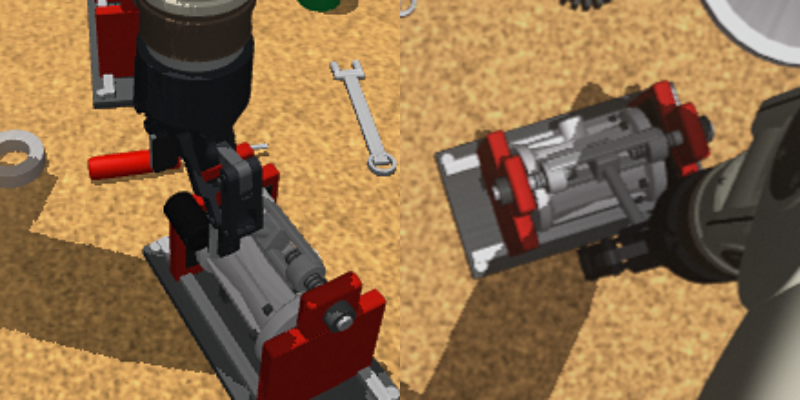

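```bash
python3 - <<'E'
from h import *
c=cam('side')
def pr(p):
    q=c['extrinsics']@np.r_[p,1]; return q[0]/-q[2]*c['f']+c['cx'], -q[1]/-q[2]*c['f']+c['cy']
T=arm.get_tcp_pos(); G=tcp(-.92,off=0)
im=cv2.resize(c['image'][220:440,230:450,::-1],(600,600)).copy()
for p,col in((G,(0,255,0)),(G-yf*.02,(0,255,255)),(G+yf*.02,(255,255,0)),(T-yf*.0425,(255,0,255)),(T,(255,0,0)),(A,(255,255,255))):
    u,v=pr(p); print(u,v); cv2.circle(im,(int((u-230)*600/220),int((v-220)*600/220)),4,col,-1)
cv2.imwrite('pics/c2.png',im); print(arm.get_opening())
E
```

```text
334.6684859409139 340.3811351826738
341.6960700239579 350.6924654993312
327.9275139520407 330.4903408483426
349.7562349986479 372.382004244728
334.7507050126601 349.9367373927237
380.4413158751513 347.4968911555068
0.9986757958300598
```

View pics/c2.png

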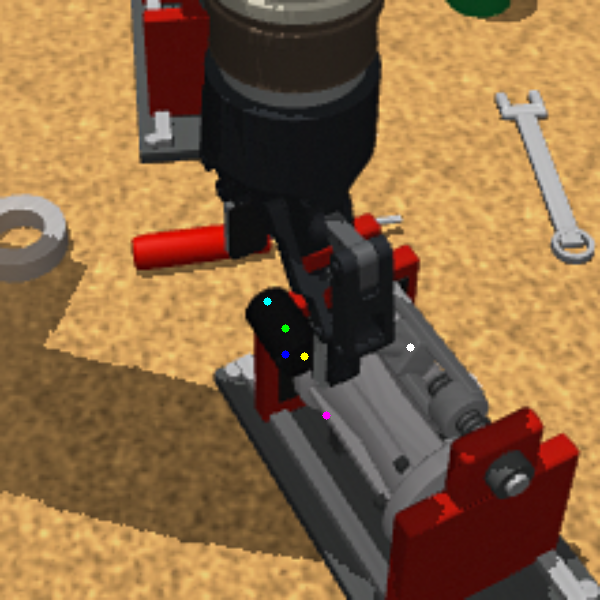

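```bash
python3 - <<'E'
from h import *
np.set_printoptions(precision=3,suppress=True)
c=cam('side'); s=220/600
print(arm.get_joint_positions(), R.from_quat(arm.get_ee_rot()).as_matrix(), arm.get_tcp_pos())
for u,v in((345,375),(345,340),(360,300),(380,330),(335,290),(245,245),(270,215),(350,240),(265,300),(285,330),(295,350),(325,350)):
    w=world(c,220+v*s,230+u*s); d=w-arm.get_tcp_pos(); print((u,v),w,'frame rel TCP',d@xf,d@yf,d[2])
E
```

```text
[-0.435  0.344  0.054  1.28   0.    -0.742] [[-0.953 -0.302  0.001]
 [-0.302  0.953 -0.   ]
 [-0.001 -0.001 -1.   ]] [ 0.493 -0.229  0.175]
(345, 375) [ 0.511 -0.283  0.222] frame rel TCP 0.00035930833792725765 -0.056337110715912214 0.04744387496876118
(345, 340) [ 0.505 -0.301  0.271] frame rel TCP -0.011023751328426826 -0.07205168932209133 0.09602546188477706
(360, 300) [ 0.511 -0.297  0.291] frame rel TCP -0.003662640785925367 -0.07046038970378633 0.11629692980671474
(380, 330) [ 0.522 -0.295  0.267] frame rel TCP 0.007157671154824727 -0.07150950767317717 0.09194657135617806
(335, 290) [ 0.502 -0.292  0.293] frame rel TCP -0.011237450220412623 -0.062328053681068106 0.11836314747783078
(245, 245) [ 0.479 -0.19   0.219] frame rel TCP -0.002065172294411469 0.04122443790016779 0.0437111337913938
(270, 215) [ 0.481 -0.252  0.302] frame rel TCP -0.018825617913309417 -0.017575678790827057 0.12659797136534096
(350, 240) [ 0.51  -0.282  0.312] frame rel TCP -0.0005865922752936101 -0.05525314759587623 0.13710668117787822
(265, 300) [ 0.484 -0.219  0.207] frame rel TCP -0.005328310039561415 0.01272251993204845 0.03198274804530876
(285, 330) [ 0.491 -0.239  0.207] frame rel TCP -0.005323914255054166 -0.00859910038376873 0.031514980009030635
(295, 350) [ 0.494 -0.25   0.204] frame rel TCP -0.0058890193534694 -0.020024648442214993 0.02902351713539153
(325, 350) [ 0.501 -0.28   0.239] frame rel TCP -0.007763995805456606 -0.050887715982198205 0.06413214541107459
```

```bash
python3 - <<'E'
from h import *
np.set_printoptions(precision=3,suppress=True)
T=arm.get_tcp_pos()
for n in('side','top'):
    c=cam(n); v,u=np.mgrid[:480,:640]; d=c['depth']
    P=np.stack([(u-c['cx'])/c['f']*d,-(v-c['cy'])/c['f']*d,-d,np.ones_like(d)],-1)@np.linalg.inv(c['extrinsics']).T
    D=P[...,:3]-T; F=np.stack([D@xf,D@yf,D[...,2]],-1)
    for lo,hi in((-.065,-.03),(.03,.065)):
        m=(d>0)&(abs(F[...,0])<.02)&(F[...,1]>lo)&(F[...,1]<hi)&(F[...,2]>-.03)&(F[...,2]<.1)
        f=F[m]; print(n,lo,len(f)); 
        for z in np.arange(-.03,.1,.01):
            s=f[(f[:,2]>z)&(f[:,2]<z+.01)]
            if len(s): print('  z%.2f'%z,len(s),s.min(0),s.max(0))
E
```

```text
side -0.065 415
  z0.03 11 [-0.011 -0.05   0.035] [-0.005 -0.044  0.04 ]
  z0.04 69 [-0.011 -0.057  0.041] [ 0.006 -0.043  0.05 ]
  z0.05 74 [-0.011 -0.058  0.05 ] [ 0.007 -0.042  0.06 ]
  z0.06 51 [-0.011 -0.058  0.06 ] [-0.005 -0.043  0.07 ]
  z0.07 18 [-0.013 -0.057  0.07 ] [-0.007 -0.045  0.08 ]
  z0.08 83 [-0.014 -0.065  0.081] [ 0.011 -0.038  0.09 ]
  z0.09 109 [-0.017 -0.065  0.09 ] [ 0.008 -0.03   0.1  ]
side 0.03 344
  z0.03 27 [-0.011  0.04   0.035] [0.009 0.049 0.04 ]
  z0.04 76 [-0.011  0.04   0.04 ] [0.01  0.049 0.05 ]
  z0.05 73 [-0.011  0.041  0.05 ] [0.009 0.049 0.06 ]
  z0.06 60 [-0.011  0.041  0.06 ] [0.005 0.048 0.07 ]
  z0.07 62 [-0.013  0.041  0.07 ] [0.002 0.065 0.08 ]
  z0.08 30 [-0.013  0.037  0.081] [-0.007  0.064  0.089]
  z0.09 16 [-0.017  0.031  0.09 ] [-0.011  0.064  0.1  ]
top -0.065 0
top 0.03 66
  z0.08 1 [0.015 0.053 0.082] [0.015 0.053 0.082]
  z0.09 65 [-0.015  0.031  0.092] [0.018 0.046 0.1  ]
```

Observed: the fingers straddle the roller correctly in y and x, but the fingertips really sit ~35 mm above the reported TCP (13 expected open), so they are ~22–27 mm too high. I'll lower by 25 mm guarded and grasp.

```bash
python3 - <<'E'
from h import *
np.set_printoptions(precision=3,suppress=True)
print(arm.servo_line(tcp(-.92,off=.046),speed=.06,max_force=6),arm.get_tcp_pos(),arm.get_force())
f0=arm.get_force(); arm.grab(25)
print(arm.get_opening(),arm.get_grasp_force(),arm.get_force()-f0,arm.get_time())
c=cam('side'); cv2.imwrite('pics/c3.png',cv2.resize(c['image'][220:440,230:450,::-1],(600,600)))
E
```

```text
False [ 0.493 -0.229  0.149] [0.131 0.623 0.365]
0.45899256691399265 31.986368894577026 [-0.732  0.847  1.479] 7.1583
```

View pics/c3.png

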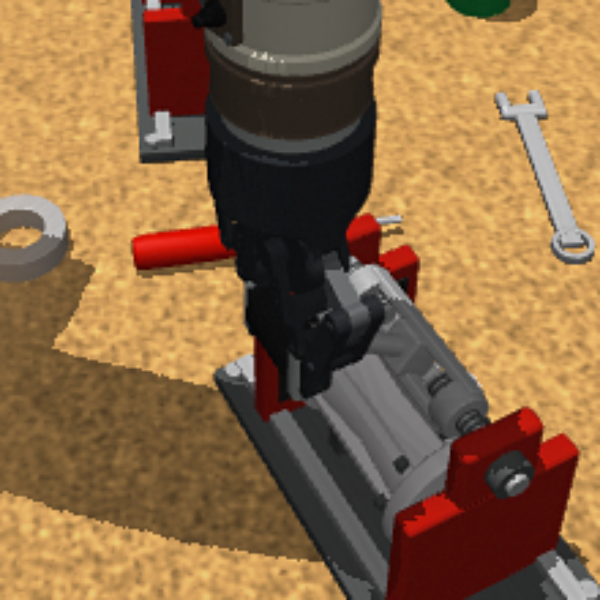

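The pads hold the roller's ends (opening 39 mm, small side force). Swing.

```bash
python3 - <<'E'
from h import *
np.set_printoptions(precision=1,suppress=True)
for l in [*np.linspace(-.92,.88,10)[1:],.98,1.03]:
    hit=arm.servo_line(tcp(l,off=.046),speed=.05,max_force=18)
    print(round(l,2),hit,arm.get_force(),arm.get_tcp_pos().round(3),tcp(l,off=.046).round(3),round(arm.get_opening(),3))
    if hit: break
print(arm.get_time())
c=cam('side'); cv2.imwrite('pics/c4.png',cv2.resize(c['image'][200:420,260:480,::-1],(600,600)))
E
```

```text
-0.72 False [-4.7  3.1  4.4] [ 0.5 -0.2  0.2] [ 0.5 -0.2  0.2] 0.465
-0.52 False [-5.2  3.   6.8] [ 0.5 -0.2  0.2] [ 0.5 -0.2  0.2] 0.466
-0.32 False [-3.8  3.9  7.3] [ 0.5 -0.2  0.2] [ 0.5 -0.2  0.2] 0.46
-0.12 False [-2.7  3.9  8.5] [ 0.6 -0.2  0.2] [ 0.6 -0.2  0.2] 0.462
0.08 False [-0.   5.6  6.9] [ 0.6 -0.2  0.2] [ 0.6 -0.2  0.2] 0.465
0.28 False [1.3 5.7 4.7] [ 0.6 -0.2  0.2] [ 0.6 -0.2  0.2] 0.463
0.48 False [2.4 4.1 2.7] [ 0.6 -0.2  0.2] [ 0.6 -0.2  0.2] 0.468
0.68 False [3.1 4.7 2.5] [ 0.6 -0.2  0.2] [ 0.6 -0.2  0.2] 0.466
0.88 False [3.9 5.4 0.1] [ 0.6 -0.2  0.2] [ 0.6 -0.2  0.2] 0.468
0.98 True [-4.1 -0.   9.1] [ 0.6 -0.2  0.1] [ 0.6 -0.2  0.1] 0.466
12.4083
```

View pics/c4.png

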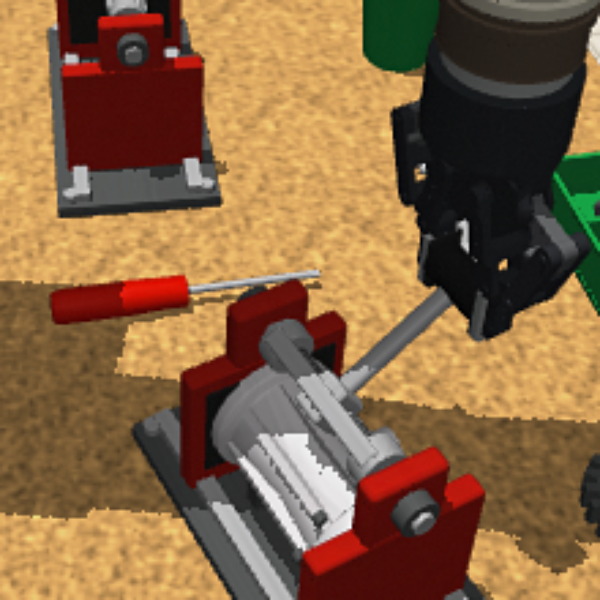

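The bar lies over on the +x side, roller still in the pads, apparently at the stop. One more small push, then release, rise and check the grip from the cameras.

```bash
python3 - <<'E'
from h import *
np.set_printoptions(precision=4,suppress=True)
print(arm.get_tcp_pos(),tcp(.96,off=.046))
print(arm.servo_line(tcp(1.0,off=.046),speed=.03,max_force=15),arm.get_force(),arm.get_tcp_pos())
arm.open(); p=arm.get_tcp_pos()
print(arm.servo_line(p+[0,0,.12],speed=.12,max_force=15)); arm.move_to([.36,-.05,.36],arm.get_ee_rot())
print(arm.get_force(),arm.get_time())
ims=[]
for n in('side','top'):
    c=cam(n); v,u=np.mgrid[:480,:640]; d=c['depth']
    P=(np.stack([(u-c['cx'])/c['f']*d,-(v-c['cy'])/c['f']*d,-d,np.ones_like(d)],-1)@np.linalg.inv(c['extrinsics']).T)[...,:3]-A
    F=np.stack([P@xf,P@yf,P[...,2]],-1)
    m=(d>0)&(c['image'].max(2)<75)&(F[...,2]>.03)&(abs(F[...,1])<.035)&(abs(F[...,0])<.12)
    f=F[m]; print(n,len(f),f.min(0),f.max(0)); 
    for l in('clamp_grip','spare_grip'):
        for s in arm.spot_point(n,l)[:1]: print(l,s,world(c,*s['position']))
    ims.append(c['image'][...,::-1])
cv2.imwrite('pics/c5.png',np.hstack([cv2.resize(ims[0][200:420,260:480],(400,400)),cv2.resize(ims[1][100:300,320:520],(400,400))]))
E
```

```text
[ 0.6485 -0.1788  0.1484] [ 0.6471 -0.1802  0.1464]
True [-1.8661  1.0008  7.2033] [ 0.6484 -0.1787  0.1485]
False
[-0.1517  0.0188  0.0011] 15.575
side 495 [ 0.0515 -0.0209  0.0344] [0.0945 0.0201 0.0736]
clamp_grip {'position': [300.0, 431.1], 'conf': 0.82} [ 0.646  -0.1863  0.2048]
spare_grip {'position': [162.6, 271.0], 'conf': 0.57} [0.4466 0.2318 0.2219]
top 397 [ 0.0456 -0.0185  0.0334] [0.0953 0.0221 0.0738]
clamp_grip {'position': [155.8, 409.6], 'conf': 0.85} [ 0.6475 -0.1706  0.2049]
spare_grip {'position': [276.2, 148.9], 'conf': 0.65} [0.449  0.2334 0.2217]
```

View pics/c5.png

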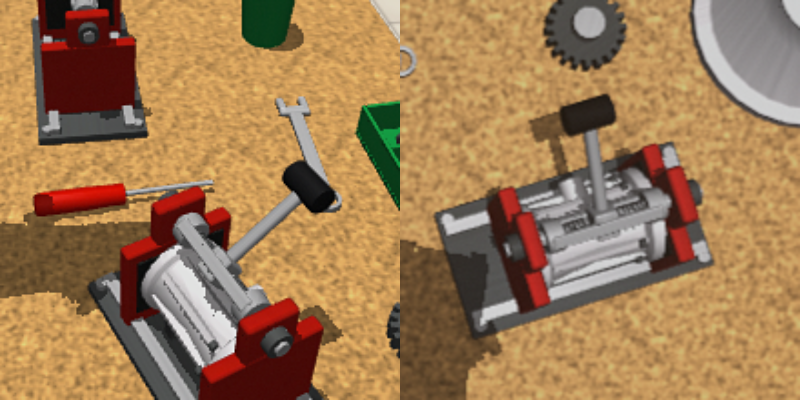

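The bar now leans to +x (roller at centre x≈+0.081, z≈0.195), matching the stop. As cheap insurance I'll press down on the roller with shut fingers to confirm it doesn't travel further.

```bash
python3 - <<'E'
from h import *
np.set_printoptions(precision=4,suppress=True)
q=arm.get_ee_rot(); g=A+xf*.082; arm.grab(20)
arm.move_to([g[0],g[1],.235],q)
for F in(4,12):
    print(arm.servo_line([g[0],g[1],.165],speed=.04,max_force=F),arm.get_tcp_pos(),arm.get_force())
arm.servo_line([g[0],g[1],.30],speed=.15); arm.move_to([.36,-.05,.36],q)
c=cam('side'); save(c,'e.png'); print(arm.spot_point('side','clamp_grip')[:1],arm.get_force(),arm.get_time())
E
```

```text
True [ 0.6473 -0.1801  0.1845] [-0.4439 -0.1714  3.7257]
True [ 0.6483 -0.1799  0.1845] [-0.5894  0.9707  5.2865]
[{'position': [300.0, 431.3], 'conf': 0.73}] [ 0.5771 -0.5576  0.0568] 21.575
```

The press met a hard stop with no further travel, so the bar is at its end.

```bash
python3 -c "
from h import *
arm.open(); print(arm.close_job())"
```

```text
the job is handed in; nothing more can be done
None
```

I swung the bar on the housing frame from its starting lean over to the far (+x) side until it stopped. A press on the roller moved it no further, the empty frame's bar was left alone, and the gripper was open and clear when I handed the job in at about 22 s.

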